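Clear the polisher deck and latch its sliding guard

TASK

The bar of polishing compound has been left on the polisher's deck, in the path of the clear sliding guard. Lay the bar in the plywood tray, then push the guard gently and steadily over the white wheel until its latch clicks and holds it shut by itself, and let go. Do not slam or force the guard, and do not knock the other things on the bench about.

Things in the scene. Friction and masses are not known exactly. Their poses are not given: they have to be found in the camera images.
- bar_center (a point): centre of the pink bar of polishing compound with a white paper band, 80 x 34 x 30 mm, about 150 g (may differ), lying loose on the machine's deck; its x axis runs along the 80 mm length, z up. The deck's top is 18 mm above the table.
- tray_in (a point): centre of the inner floor of the low open plywood tray (outside 160 x 110 x 32 mm, walls and floor 5 mm), which is fixed on the table; x along its 160 mm side, z up
- guard_handle (a point): centre of the black upright grip on the guard's roof: 70 mm along this point's x, 14 mm along y (the slide direction), 40 mm high, so the roof is 20 mm below this point and the grip's top 20 mm above. The point turns with the machine: +y is the way the guard closes (towards the green motor), z up.
- guard_roof (a point): middle of the top of the sliding guard, 146 mm above the table, below the grip; axes as the grip's. The guard is a clear acrylic hood with yellow edges, 170 mm along x, 130 mm along y, open at both y ends, its walls down to the deck 83 mm either side. It cracks if the robot presses on it, grip included, with more than 22 N; pinching the grip counts too, so push it.
- guard (a joint): position of the guard on its straight rails, m: 0.20 to 0.23 when open at the start, falls as it is pushed shut. It catches at a reading between about -0.020 and +0.020: the catch bracket is bolted through slots, anywhere within 20 mm either way, which is not measured. It slides with about 2 N of friction, plus 12 N per m/s.
- plunger (a joint): how far the rubber buffer inside the catch bracket, on top of the green motor, is pushed in by the guard's tongue, m: 0 when free, 0.004 at its hard stop. The pawl has dropped fully when it is about 0.002 in, and a latched guard holds it there, about 0.002; if the guard has not latched, the buffer's spring (3 N at 0, 5 N at 0.002, 7 N at 0.004) pushes it back out.
- machine: the polisher: grey deck 260 x 540 mm, 18 mm high, green motor, white wheel 116 mm across; axes as the grip's. Closing feel: over 24 mm the guard's steel tongue lifts a sprung pawl 7 mm (its red cap rises) and the push grows from about 4 to about 10 N; at the click the cap drops and the push falls by several N, then the buffer takes over and 2 mm farther comes its hard stop.
- cup_blue: clear plastic cup of dark blue dice, 90 mm across, 115 mm high; origin at the centre of its underside; a bystander, leave it where it is
- cup_smoke: clear plastic cup of smoky dice, 90 mm across, 115 mm high; origin at the centre of its underside; a bystander, leave it where it is
- cup_teal: clear plastic cup of teal dice, 90 mm across, 115 mm high; origin at the centre of its underside; a bystander, leave it where it is
- polish: black bottle, 54 mm across, 150 mm high; origin at the centre of its underside; a bystander, leave it where it is
- spare_wheel: spare white buffing wheel lying flat, 120 mm across, 24 mm thick; origin at the centre of its underside; a bystander, leave it where it is
- die: loose blue die, 20 mm cube; origin at the centre of its underside; a bystander, leave it where it is
- flange: small aluminium ring lying on the machine's deck, 36 mm across, 10 mm high; origin at the centre of its underside; a bystander, leave it where it is
Not all that is in view belongs to the job. What is shaped like the part that bears bar_center but blue or yellow is not meant.

How it is judged:
By the outcome, as a careful person would: the job done as asked, in the order asked, and still so for the second after the job is handed in, with the robot touching nothing.
It also fails if it takes over 64 s, if anything falls off the work surface, if the arm or the gripper's body presses on something with over 40 N, if the wrist force passes 120 N, or if a joint passes its speed limit or range.

ROBOT

A 6-joint arm with a two-finger parallel gripper is mounted at the origin on the work surface. World frame = base frame: x ahead of the robot, y to its left, z up, the work surface at z = 0. Lengths are in m, angles in rad, forces in N, time in s.
With the tool pointing down it reaches from about 0.35 to 0.775 m from the base axis. Payload 7.3 kg.
Tool frame: the origin (TCP) lies midway between the tips of the shut fingers; the grasp point (between the pads) lies 19 mm behind it; z points along the fingers, y is the line along which they close (so a half turn about z gives the same grasp; the last joint's range is limited). The gripper opens to 92 mm and grips with 3 to 60 N. Pads are 19 mm wide; open, the fingers measure 130 mm over their backs; the gripper's body (75 mm by 190 mm) begins 47 mm behind the grasp point.
Start: joints at [0.957, 0.342, 1.524, -0, 1.275, -0.146], TCP at [0.237, 0.469, 0.227] pointing down, gripper open.
Joint ranges: [-2.53, 2.53], [-0.77, 2.02], [0.04, 2.7], [-1, 4.14], [0.28, 2.66], [-3.11, 3.11]. Speed limits (rad/s): [2.57, 2.57, 3.14, 3.14, 3.14, 3.14].

INTERFACE

Orientations are given as a unit quaternion [x, y, z, w].
In Python, from station import telemetry, vision, bot gives the robot as it stands.
- The arm moves only by the tool apply_moves, never from a script. Its argument "deltas" is a list of rows, each a list of 6 numbers: the shift along the tool's x, y, z in m, then the turn, a rotation vector about the tool's x, y, z in rad. A call has 1 to 12 rows; each row is the pose to reach, as a shift and turn from the pose commanded when the call began, along the tool's axes at that moment; what a row does not reach only later rows make up. A row lasts 1/10 s, in which the tool goes at most 50 mm and 8.59 degrees, less where a joint would pass 70% of its speed; a pose out of reach is approached as far as the arm can. A call with a gripper value outside its range is refused whole. "gripper" is the finger opening in m, from 0 to 0.0918, set as the call begins (left out, the last holds). The fingers move at their own pace and stop on an object; "grip_force" is the grip in N (left out, the last holds). Time passes only in rows, so rows that repeat a pose let the fingers close. It gives the time, the measured TCP pose, the force, the opening and the grip force at its end, in the units of the state.
- telemetry.get_obs(): the state, without advancing time (a new reading comes with each control period).
- vision.camera(name): name is "scene" or "side" or "wrist"; returns a dict with "img" (480x640x3 uint8, red, green, blue), "z_map" (480x640 float32, m along the optical axis (not along the pixel's ray), 0 where there is no reading), "fx", "fy", "cx", "cy" (pixels), "dist_coeffs" ([k1, k2, p1, p2, k3] as OpenCV has them; the pictures are not rectified), "position" and "attitude" of the camera in the world. Camera axes: x right, y up, looking along -z (the intrinsics and any distortion apply to the point x, -y, -z); pixel columns grow to the right and rows downward; lengths in m; the calibration is good to about 2 mm. A picture is of the moment at which its call begins.
- bot.hand_in(): hands the job in; it is judged then, once.
The state is a dict: "time": time; "joint_pos": joint angles; "dq": joint speeds; "joint_torque": joint torques, N m; "eef_pos": TCP position; "tcp_rot": TCP orientation; "contact_force": force on the tool from outside, world axes, zero at the start; "moment": the same for the moment, N m; "finger_gap": opening from 0.0 (shut) to 1.0 (fully open); "gripper_force": force on a finger pad.
Only numpy, scipy, OpenCV 4.12 (cv2) and the standard library are available. Lean on these libraries where they do the work, as an engineer would, in place of code of your own. Each camera call takes 0.05 s, during which the arm holds its last target. There are 200 camera calls.

## Working session

There is one attempt and no reset: what is moved stays moved. The work goes in short steps, Python scripts to look and compute and a tool call to move; the robot and the scene stay as the last step left them, time stands still between calls to the robot, and variables do not carry over. Pictures are saved under pics/ and viewed, at most 10 in all, crops included, and the job is handed in when it is done.

Besides the shell and the picture viewer there is one more tool, called after "Request:" by a JSON object that holds its "api" and its "payload", one argument or row to a line. apply_moves: Moves the arm, as the interface text tells. Its arguments: {"type":"object","properties":{"deltas":{"type":"array","items":{"type":"array","items":{"type":"number"}}},"gripper":{"type":"number"},"grip_force":{"type":"number"}},"required":["deltas"]}

```bash
mkdir -p pics; cat > h.py <<'E'
import numpy as np, cv2, pickle
from scipy.spatial.transform import Rotation as R
from station import telemetry, vision, bot
def cam(n):
    c=vision.camera(n); pickle.dump(c,open(f'{n}.pkl','wb')); return c
def load(n): return pickle.load(open(f'{n}.pkl','rb'))
def rot(c):
    a=np.array(c['attitude'],float)
    return a if a.shape==(3,3) else R.from_quat(a).as_matrix()
def rays(c,uv):
    K=np.array([[c['fx'],0,c['cx']],[0,c['fy'],c['cy']],[0,0,1]],float)
    p=cv2.undistortPoints(np.array(uv,float).reshape(-1,1,2),K,np.array(c['dist_coeffs'],float))[:,0]
    return np.array(c['position']),np.c_[p[:,0],-p[:,1],-np.ones(len(p))]@rot(c).T
def onplane(c,uv,z):
    o,d=rays(c,uv); return o+d*((z-o[2])/d[:,2])[:,None]
def depth(c,uv):
    o,d=rays(c,uv); uv=np.array(uv).reshape(-1,2).astype(int)
    return o+d*c['z_map'][uv[:,1],uv[:,0]][:,None]
def save(c,n): cv2.imwrite(f'pics/{n}.png',c['img'][:,:,::-1])
def obs():
    o=telemetry.get_obs(); print({k:np.round(o[k],4).tolist() for k in ('time','eef_pos','tcp_rot','contact_force','finger_gap')})
    return o
E
python3 - <<'E'
from h import *
obs()
for n in ('scene','side'):
    c=cam(n); save(c,n+'0'); print(n,c['position'],c['attitude'],c['fx'],c['dist_coeffs'])
E
```

```text
{'time': 0.0, 'eef_pos': [0.2365, 0.4682, 0.226], 'tcp_rot': [0.2318, 0.9728, -0.0008, -0.0003], 'contact_force': [-0.1346, -0.5532, 0.5366], 'finger_gap': 0.9973}
scene [ 1.27307129 -0.48004667  0.80279236] [0.37899374 0.20991298 0.42273292 0.79598817] 480.5551745281717 [-0.08677906  0.          0.          0.          0.        ]
side [ 0.07758185 -1.10092836  0.91312133] [ 0.46969568 -0.09542388 -0.16780956  0.86146399] 495.7403682103176 [-0.12341832  0.          0.          0.          0.        ]
```

View pics/scene0.png

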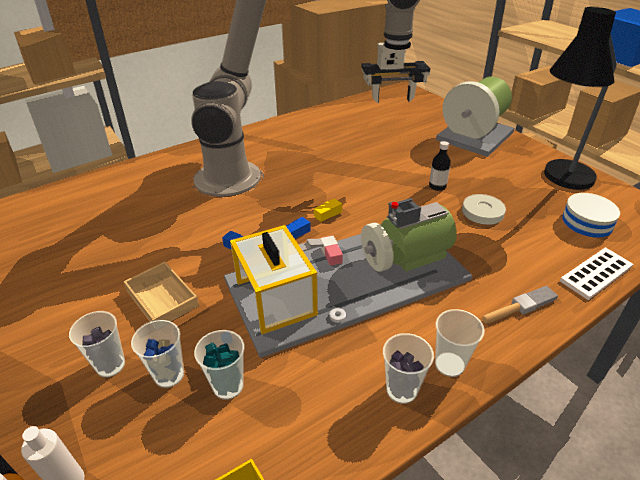

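View pics/side0.png

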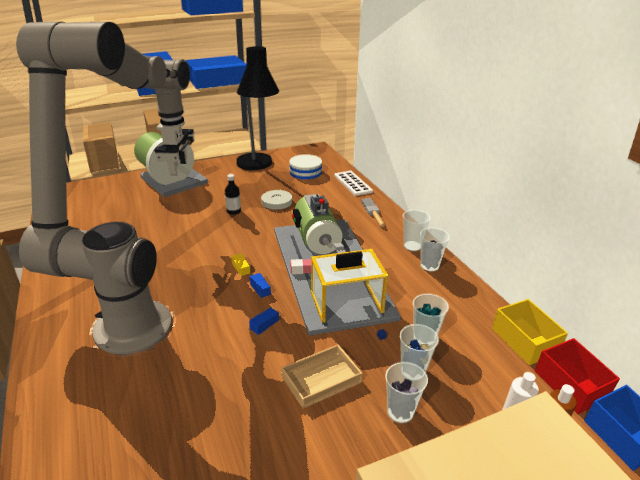

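The pink bar with the white band is at scene (331,250) and side (301,266). Lookalikes are the blue bars at scene (298,228) and (233,240), and the yellow at (328,210). By the description I choose the pink one on the deck. The tray is at scene (161,295), the black grip at (270,248), and the red pawl cap at (394,206).

```bash
python3 - <<'E'
from h import *
a=load('scene');b=load('side')
A=cv2.resize(a['img'][190:360,215:475],None,fx=3,fy=3,interpolation=cv2.INTER_CUBIC)[:,:780]
cv2.imwrite('pics/cropA.png',A[:,:,::-1])
B=cv2.resize(b['img'][180:410,230:430],None,fx=2.6,fy=2.6,interpolation=cv2.INTER_CUBIC)
cv2.imwrite('pics/cropB.png',B[:,:,::-1])
for n,c in (('scene',a),('side',b)):
    hsv=cv2.cvtColor(c['img'],cv2.COLOR_RGB2HSV); h,s,v=cv2.split(hsv)
    m={'pink':((h>168)|(h<6))&(s>60)&(s<170)&(v>140),'yellow':(h>20)&(h<30)&(s>180)&(v>140)}
    for k,mm in m.items():
        nn,l,st,ce=cv2.connectedComponentsWithStats(mm.astype(np.uint8))
        for i in range(1,nn):
            if st[i,4]>25: 
                P=depth(c,np.argwhere(l==i)[:,::-1]); print(n,k,st[i],ce[i].round(),np.median(P,0).round(3),P.min(0).round(3),P.max(0).round(3))
E
```

```text
scene pink [324 244  19  18 179] [333. 251.] [0.537 0.038 0.048] [0.495 0.018 0.015] [0.561 0.084 0.053]
scene yellow [314 199  28  22 378] [327. 210.] [0.361 0.145 0.028] [ 0.291 -0.48  -0.003] [1.273 0.19  0.803]
scene yellow [230 225  87  67 789] [272. 260.] [ 0.596 -0.159  0.148] [ 0.303 -0.48   0.   ] [1.273 0.02  0.803]
scene yellow [259 244  27  26 130] [271. 259.] [ 0.596 -0.154  0.149] [ 0.528 -0.48   0.146] [ 1.273 -0.136  0.803]
scene yellow [215 459  49  21 192] [242. 470.] [ 0.908 -0.389  0.071] [ 0.868 -0.437 -0.002] [ 0.946 -0.365  0.075]
side pink [302 259   9  14 112] [306. 265.] [0.527 0.032 0.047] [0.512 0.023 0.02 ] [0.544 0.102 0.053]
side yellow [311 249  77  64 491] [344. 273.] [ 0.533 -0.189  0.148] [ 0.078 -1.101  0.057] [ 0.67  -0.069  0.913]
side yellow [232 254  18  22 272] [240. 264.] [0.347 0.136 0.029] [0.329 0.108 0.   ] [0.377 0.191 0.037]
side yellow [332 265  15   6  35] [337. 268.] [ 0.538 -0.148  0.15 ] [ 0.529 -0.16   0.147] [ 0.563 -0.128  0.152]
side yellow [311 273  14  49  96] [316. 300.] [ 0.491 -0.116  0.034] [ 0.078 -1.101  0.022] [ 0.501 -0.064  0.913]
side yellow [366 282  18  30  77] [376. 299.] [ 0.648 -0.183  0.031] [ 0.643 -0.226  0.021] [ 0.664 -0.092  0.06 ]
side yellow [ 492  299   75   66 2816] [527. 330.] [ 0.968 -0.443  0.041] [ 0.078 -1.101 -0.003] [ 1.019 -0.309  0.913]
```

View pics/cropA.png

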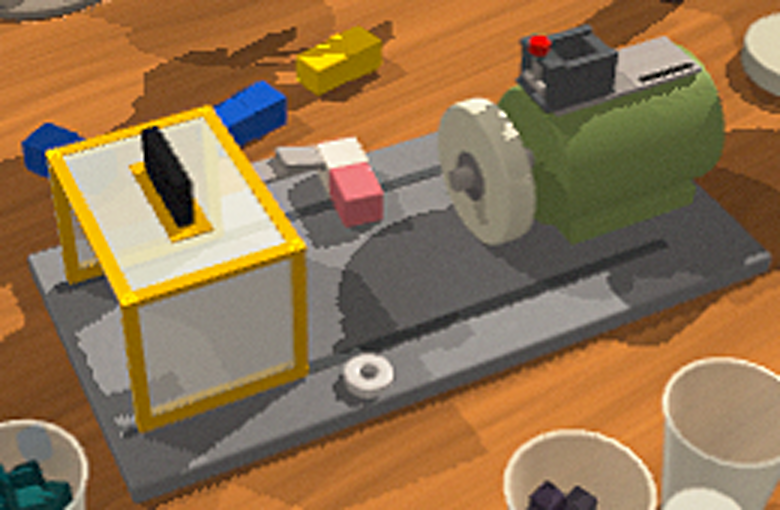

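View pics/cropB.png

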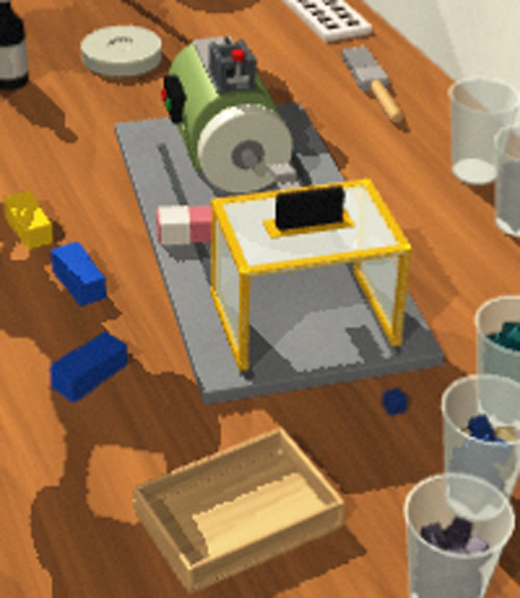

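```bash
python3 - <<'E'
from h import *
a=load('scene');b=load('side')
f=lambda L,s,o:np.array(L)/s+o
OA=np.array([215,190]);OB=np.array([230,180])
ra=onplane(a,f([(50,155),(210,108),(303,245),(125,300)],3,OA),.146); rb=onplane(b,f([(245,268),(212,200),(372,180),(410,243)],2.6,OB),.146)
print('roof scene',ra.round(3).tolist(),ra.mean(0));print('roof side',rb.round(3).tolist(),rb.mean(0))
print('deck A',onplane(a,f([(30,257),(140,492),(770,250)],3,OA),.018).round(3).tolist())
print('deck B',onplane(b,f([(117,125),(207,390),(441,352)],2.6,OB),.018).round(3).tolist())
t=onplane(b,f([(135,495),(282,432),(343,495),(190,577)],2.6,OB),.032);print('tray',t.round(3).tolist(),t.mean(0))
# bar top by depth
for n,c,box in (('scene',a,(295,228,350,272)),('side',b,(280,250,318,285))):
    x0,y0,x1,y1=box; g=np.array([(u,v) for v in range(y0,y1) for u in range(x0,x1)])
    P=depth(c,g); ok=(abs(P[:,2]-.048)<.004)&(P[:,1]>-.08)
    Q=P[ok][:,:2].astype(np.float32); 
    print(n,len(Q),cv2.minAreaRect(Q),np.median(Q,0), Q.min(0),Q.max(0))
    G=g[ok]; print(G.min(0),G.max(0)); print([ (tuple(x.round(3))) for x in cv2.boxPoints(cv2.minAreaRect(Q))])
# grip by depth
for c in (a,b):
    v=c['img'].max(2); g=np.argwhere(v<60)[:,::-1]; P=depth(c,g); ok=(P[:,2]>.16)&(P[:,2]<.2)&(abs(P[:,0]-.57)<.12)&(abs(P[:,1]+.15)<.1); print('grip',ok.sum(),P[ok].min(0),P[ok].max(0),np.median(P[ok],0),cv2.minAreaRect(P[ok][P[ok][:,2]>.18][:,:2].astype(np.float32)))
E
```

```text
roof scene [[0.482, -0.194, 0.146], [0.5, -0.069, 0.146], [0.668, -0.095, 0.146], [0.647, -0.219, 0.146]] [ 0.5741109  -0.14460914  0.146     ]
roof side [[0.486, -0.188, 0.146], [0.5, -0.067, 0.146], [0.675, -0.096, 0.146], [0.657, -0.212, 0.146]] [ 0.57968689 -0.14077526  0.146     ]
deck A [[0.438, -0.209, 0.018], [0.694, -0.247, 0.018], [0.768, 0.285, 0.018]]
deck B [[0.519, 0.317, 0.018], [0.439, -0.207, 0.018], [0.688, -0.246, 0.018]]
tray [[0.321, -0.326, 0.032], [0.478, -0.302, 0.032], [0.496, -0.396, 0.032], [0.333, -0.431, 0.032]] [ 0.40712392 -0.36377914  0.032     ]
scene 297 ((0.5212345123291016, 0.04436255991458893), (0.03553445637226105, 0.08153907209634781), 72.63441467285156) [0.52431995 0.04298151] [0.47956532 0.01910121] [0.5630403  0.07175054]
[321 236] [342 258]
[(np.float32(0.477), np.float32(0.04)), (np.float32(0.555), np.float32(0.015)), (np.float32(0.565), np.float32(0.049)), (np.float32(0.488), np.float32(0.073))]
side 149 ((0.5095480680465698, 0.034578949213027954), (0.1846626102924347, 0.0735430046916008), 63.0650520324707) [0.5102836  0.04597667] [ 0.47831288 -0.06439309] [0.5841548  0.10249925]
[290 250] [316 284]
[(np.float32(0.435), np.float32(-0.031)), (np.float32(0.501), np.float32(-0.064)), (np.float32(0.584), np.float32(0.1)), (np.float32(0.519), np.float32(0.134))]
grip 255 [ 0.5414462  -0.15914945  0.16014741] [ 0.61219793 -0.13753202  0.18958087] [ 0.58517797 -0.15087814  0.18417491] ((0.5762233734130859, -0.14799925684928894), (0.012512885965406895, 0.07131271064281464), 81.20613098144531)
grip 274 [ 0.53824221 -0.15948686  0.16006815] [ 0.60649908 -0.13526798  0.1921968 ] [ 0.57094105 -0.15032647  0.17645472] ((0.5729840993881226, -0.14862275123596191), (0.012984060682356358, 0.06672882288694382), 79.70069885253906)
```

```bash
python3 - <<'E'
from h import *
a=load('scene');b=load('side')
y=np.array([.145,.989]);x=np.array([.989,-.145]); O=np.array([.576,-.1455])
gx,gy=np.meshgrid(np.arange(640),np.arange(480)); g=np.c_[gx.ravel(),gy.ravel()]
for n,c in (('scene',a),('side',b)):
    P=depth(c,g); I=c['img'].reshape(-1,3).astype(int); l=np.c_[(P[:,:2]-O)@x,(P[:,:2]-O)@y,P[:,2]]
    for nm,m in (('wheelmotor',(abs(l[:,0])<.12)&(l[:,1]>.1)&(l[:,1]<.45)&(l[:,2]>.06)&(l[:,2]<.3)),):
        q=l[m]; 
        for y0 in np.arange(.1,.42,.02):
            s=q[(q[:,1]>=y0)&(q[:,1]<y0+.02)]
            if len(s)>5: print(n,round(y0,2),len(s),s.min(0).round(3),s.max(0).round(3))
    m=(abs(P[:,2]-.032)<.003)&(abs(P[:,0]-.405)<.12)&(abs(P[:,1]+.364)<.09)
    print('tray',m.sum(),cv2.minAreaRect(P[m][:,:2].astype(np.float32)))
    m=(P[:,2]>.06)&(P[:,2]<.2)&(P[:,1]<-.2)&(P[:,0]>.35)&(P[:,0]<.8)&(abs(l[:,0])>.1)
    k=np.zeros((480,640),np.uint8); k[g[m][:,1],g[m][:,0]]=1
    nn,L,st,ce=cv2.connectedComponentsWithStats(k)
    for i in range(1,nn):
        if st[i,4]>60:
            Q=P[(L==i).ravel()]; print('cup',ce[i].round(),Q.min(0).round(3),Q.max(0).round(3),cv2.minEnclosingCircle(Q[Q[:,2]>.1][:,:2].astype(np.float32)) if (Q[:,2]>.1).any() else '')
o=telemetry.get_obs(); print(R.from_quat(o['tcp_rot']).as_matrix().round(3).tolist())
E
```

```text
scene 0.1 56 [-0.012  0.1    0.141] [0.013 0.116 0.151]
scene 0.22 49 [-0.005  0.228  0.07 ] [0.012 0.24  0.091]
scene 0.24 802 [-0.056  0.241  0.06 ] [0.061 0.26  0.139]
scene 0.26 143 [-0.025  0.26   0.063] [0.061 0.27  0.138]
scene 0.28 643 [-0.05   0.29   0.061] [0.06  0.3   0.194]
scene 0.3 464 [-0.045  0.3    0.061] [0.061 0.32  0.192]
scene 0.32 436 [-0.022  0.32   0.06 ] [0.062 0.34  0.179]
scene 0.34 417 [-0.02   0.34   0.061] [0.062 0.36  0.179]
scene 0.36 289 [-0.004  0.36   0.06 ] [0.062 0.38  0.143]
scene 0.38 333 [-0.023  0.38   0.062] [0.063 0.4   0.143]
scene 0.4 328 [-0.023  0.4    0.06 ] [0.064 0.42  0.143]
tray 434 ((0.4059033989906311, -0.36174526810646057), (0.16632673144340515, 0.11054085940122604), 6.994019508361816)
cup [220. 356.] [ 0.668 -0.38   0.06 ] [ 0.76  -0.291  0.119] ((0.7135902047157288, -0.33434706926345825), 0.04676474258303642)
cup [162. 359.] [ 0.631 -0.467  0.06 ] [ 0.669 -0.384  0.119] ((0.6364830136299133, -0.42551571130752563), 0.04205399379134178)
cup [ 46. 453.] [ 0.714 -0.678  0.06 ] [ 0.77  -0.622  0.165] ((0.7417159080505371, -0.6495966
[... 643 characters left out ...]
7 ] [0.052 0.38  0.172]
side 0.38 80 [-0.072  0.38   0.085] [0.053 0.4   0.143]
side 0.4 67 [-0.07   0.4    0.069] [0.054 0.42  0.145]
tray 431 ((0.407094269990921, -0.36043286323547363), (0.16208717226982117, 0.11448971927165985), 7.12522554397583)
cup [428. 319.] [ 0.631 -0.465  0.06 ] [ 0.76  -0.288  0.121] ((0.6833488941192627, -0.37891530990600586), 0.09971606731414795)
cup [521. 390.] [ 0.711 -0.676  0.061] [ 0.766 -0.622  0.164] ((0.738947868347168, -0.6500813364982605), 0.028477560728788376)
cup [564. 398.] [ 0.771 -0.737  0.104] [ 0.8   -0.68   0.165] ((0.788144588470459, -0.7089298367500305), 0.0287815872579813)
[[-0.893, 0.451, -0.001], [0.451, 0.893, -0.001], [0.0, -0.001, -1.0]]
```

The chosen bar's footprint measures 81×35 mm with its top at 48 mm, which matches the description. A grasp across the short side would bring the gripper body against the wheel, so I will grasp lengthwise. First I hover over it.

Request:
{"api": "apply_moves", "payload": {
  "deltas": [
    [-0.04,-0.0225,0,0,0,0.12],
    [-0.08,-0.045,0,0,0,0.24],
    [-0.12,-0.0675,0,0,0,0.36],
    [-0.16,-0.09,0,0,0,0.48],
    [-0.2,-0.1125,0,0,0,0.6],
    [-0.24,-0.135,0,0,0,0.72],
    [-0.28,-0.1575,0,0,0,0.84],
    [-0.32,-0.18,0,0,0,0.96],
    [-0.36,-0.2025,0,0,0,1.08],
    [-0.4,-0.225,0,0,0,1.2],
    [-0.43,-0.242,0,0,0,1.32],
    [-0.445,-0.25,0,0,0,1.407]
  ],
  "gripper": 0.0918
}}

```text
time: 1.3
eef_pos: [0.5223, 0.042, 0.2261]
tcp_rot: [0.808, 0.589, -0.0, 0.0]
contact_force: [0.8, 0.2, -0.7]
finger_gap: 1.001
gripper_force: 0.0
```

Request:
{"api": "apply_moves", "payload": {
  "deltas": [
    [0,0,0,0,0,0],
    [0,0,0,0,0,0],
    [0,0,0,0,0,0]
  ]
}}

```text
time: 1.6
eef_pos: [0.5205, 0.0457, 0.2266]
tcp_rot: [0.805, 0.593, -0.0, -0.0]
contact_force: [-0.1, 0.7, 0.7]
finger_gap: 1.002
gripper_force: 0.0
```

```bash
python3 - <<'E'
from h import *
o=obs(); c=cam('wrist'); save(c,'w1'); print(c['position'],R.from_quat(o['tcp_rot']).as_matrix().round(3).tolist())
gx,gy=np.meshgrid(np.arange(640),np.arange(480)); g=np.c_[gx.ravel(),gy.ravel()]; P=depth(c,g)
m=(abs(P[:,2]-.048)<.004)&(abs(P[:,0]-.521)<.07)&(abs(P[:,1]-.044)<.05)
if m.sum(): print(m.sum(),cv2.minAreaRect(P[m][:,:2].astype(np.float32)),P[m].mean(0))
s=load('side'); print('smoke', onplane(s,[(405,412)],0), onplane(load('scene'),[(108,368)],0))
E
```

```text
{'time': 1.6, 'eef_pos': [0.5205, 0.0457, 0.2266], 'tcp_rot': [0.8053, 0.5928, -0.0002, -0.0004], 'contact_force': [-0.0637, 0.7282, 0.6625], 'finger_gap': 1.0016}
[0.54360308 0.12065216 0.38503259] [[0.297, 0.955, -0.001], [0.955, -0.297, 0.0], [0.0, -0.001, -1.0]]
3598 ((0.518922746181488, 0.04500629007816315), (0.034932781010866165, 0.07989071309566498), 73.47599029541016) [0.51889002 0.04574791 0.04852803]
smoke [[ 0.5443816  -0.52091332  0.        ]] [[ 0.53688455 -0.52473283  0.        ]]
```

View pics/w1.png

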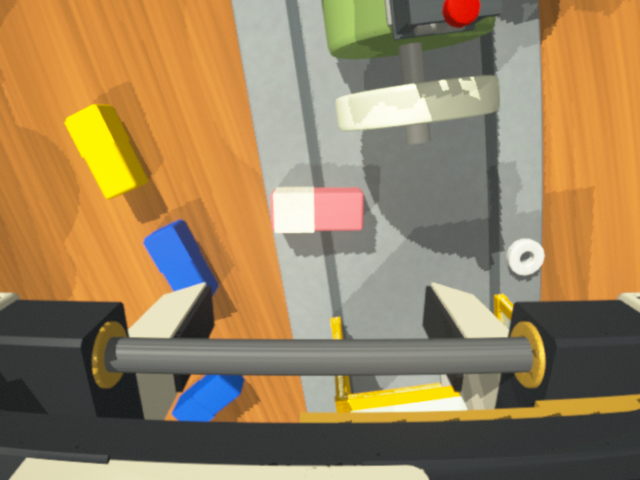

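The bar spans wrist pixels (273–363, 187–231). It measures 80×35 mm and is centred at (0.519, 0.045), under the hand and clear of the wheel and guard. I descend now.

Request:
{"api": "apply_moves", "payload": {
  "deltas": [
    [-0.001,-0.001,0.03,0,0,-0.012],
    [-0.001,-0.001,0.07,0,0,-0.012],
    [-0.001,-0.001,0.11,0,0,-0.012],
    [-0.001,-0.001,0.14,0,0,-0.012],
    [-0.001,-0.001,0.16,0,0,-0.012],
    [-0.001,-0.001,0.175,0,0,-0.012],
    [-0.001,-0.001,0.185,0,0,-0.012],
    [-0.001,-0.001,0.195,0,0,-0.012],
    [-0.001,-0.001,0.201,0,0,-0.012],
    [-0.001,-0.001,0.204,0,0,-0.012],
    [-0.001,-0.001,0.204,0,0,-0.012],
    [-0.001,-0.001,0.204,0,0,-0.012]
  ]
}}

```text
time: 2.85
eef_pos: [0.5203, 0.0441, 0.0232]
tcp_rot: [0.802, 0.597, 0.0, 0.0]
contact_force: [-0.5, -0.2, -0.2]
finger_gap: 1.0
gripper_force: 0.0
```

Request:
{"api": "apply_moves", "payload": {
  "deltas": [
    [0,0,0,0,0,0],
    [0,0,0,0,0,0],
    [0,0,0,0,0,0],
    [0,0,0,0,0,0],
    [0,0,0,0,0,0],
    [0,0,0,0,0,0]
  ],
  "gripper": 0.07,
  "grip_force": 20
}}

```text
time: 3.45
eef_pos: [0.52, 0.0442, 0.0231]
tcp_rot: [0.802, 0.597, 0.0, 0.0]
contact_force: [-1.8, -0.4, 6.5]
finger_gap: 0.866
gripper_force: 20.0
```

Request:
{"api": "apply_moves", "payload": {
  "deltas": [
    [0,0,-0.005,0,0,0],
    [0,0,-0.015,0,0,0],
    [0,0,-0.035,0,0,0],
    [0,0,-0.065,0,0,0],
    [0,0,-0.1,0,0,0],
    [0,0,-0.135,0,0,0],
    [0,0,-0.165,0,0,0],
    [0,0,-0.19,0,0,0],
    [0,0,-0.2,0,0,0],
    [0,0,-0.2,0,0,0]
  ]
}}

```text
time: 4.45
eef_pos: [0.5204, 0.0441, 0.224]
tcp_rot: [0.802, 0.597, 0.001, 0.001]
contact_force: [1.2, 0.3, -2.3]
finger_gap: 0.869
gripper_force: 20.0
```

Request:
{"api": "apply_moves", "payload": {
  "deltas": [
    [-0.02,0,0,0,0,-0.02],
    [-0.06,0.001,0,0,0,-0.06],
    [-0.1,0.002,0,0,0,-0.1],
    [-0.145,0.003,0,0,0,-0.14],
    [-0.19,0.004,0,0,0,-0.19],
    [-0.235,0.005,0,0,0,-0.24],
    [-0.28,0.006,0,0,0,-0.29],
    [-0.32,0.007,0,0,0,-0.33],
    [-0.36,0.007,0,0,0,-0.37],
    [-0.395,0.007,0,0,0,-0.4],
    [-0.415,0.007,0,0,0,-0.414],
    [-0.42,0.007,0,0,0,-0.414]
  ]
}}

```text
time: 5.65
eef_pos: [0.4043, -0.3616, 0.2205]
tcp_rot: [0.664, 0.748, 0.0, -0.002]
contact_force: [0.5, 1.5, -2.5]
finger_gap: 0.868
gripper_force: 20.0
```

Request:
{"api": "apply_moves", "payload": {
  "deltas": [
    [0,0,0,0,0,0],
    [0,0,0,0,0,0],
    [0,0,0,0,0,0],
    [0,0,0,0,0,0]
  ]
}}

```text
time: 6.05
eef_pos: [0.4062, -0.3591, 0.2227]
tcp_rot: [0.662, 0.749, 0.0, -0.0]
contact_force: [1.7, 0.1, -1.0]
finger_gap: 0.867
gripper_force: 20.0
```

```bash
python3 - <<'E'
from h import *
o=obs(); c=cam('wrist'); save(c,'w2')
gx,gy=np.meshgrid(np.arange(640),np.arange(480)); g=np.c_[gx.ravel(),gy.ravel()]; P=depth(c,g)
m=(abs(P[:,2]-.032)<.004)&(abs(P[:,0]-.4065)<.11)&(abs(P[:,1]+.361)<.09)
if m.sum(): print(m.sum(),cv2.minAreaRect(P[m][:,:2].astype(np.float32)),P[m].min(0),P[m].max(0))
E
```

```text
{'time': 6.05, 'eef_pos': [0.4062, -0.3591, 0.2227], 'tcp_rot': [0.6622, 0.7494, 0.0001, -0.0], 'contact_force': [1.7479, 0.0596, -0.9739], 'finger_gap': 0.8668}
2894 ((0.4056133031845093, -0.35911810398101807), (0.1605788618326187, 0.10772183537483215), 6.893202781677246) [ 0.31999215 -0.4193973   0.02802682] [ 0.49080847 -0.2962572   0.03532163]
```

View pics/w2.png

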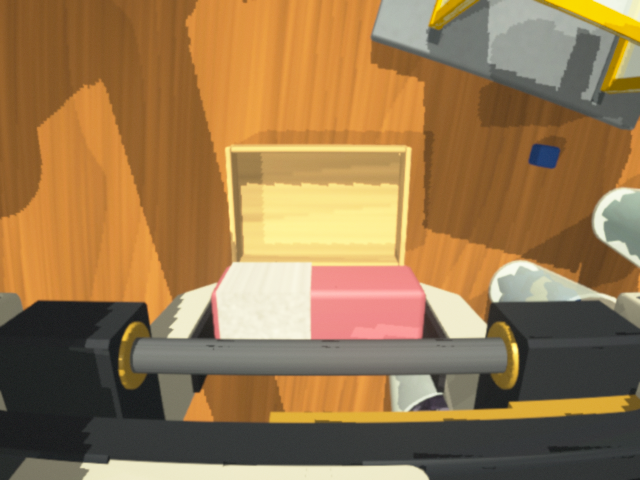

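The bar is held square over the tray, whose rim runs from (230,147) to (410,260) with the bar in line with it, and the tray measures (0.4056, -0.359). I lower it.

Request:
{"api": "apply_moves", "payload": {
  "deltas": [
    [0,0,0.03,0,0,0],
    [0,0,0.07,0,0,0],
    [0,0,0.11,0,0,0],
    [0,0,0.145,0,0,0],
    [0,0,0.17,0,0,0],
    [0,0,0.185,0,0,0],
    [0,0,0.195,0,0,0],
    [0,0,0.202,0,0,0],
    [0,0,0.207,0,0,0],
    [0,0,0.21,0,0,0],
    [0,0,0.211,0,0,0],
    [0,0,0.211,0,0,0]
  ]
}}

```text
time: 7.3
eef_pos: [0.4059, -0.3602, 0.012]
tcp_rot: [0.663, 0.749, -0.0, 0.0]
contact_force: [0.4, -0.7, -2.1]
finger_gap: 0.869
gripper_force: 20.0
```

Request:
{"api": "apply_moves", "payload": {
  "deltas": [
    [0,0,0,0,0,0],
    [0,0,0,0,0,0],
    [0,0,0,0,0,0],
    [0,0,0,0,0,0],
    [0,0,0,0,0,0]
  ],
  "gripper": 0.0918
}}

```text
time: 7.8
eef_pos: [0.4058, -0.3601, 0.0118]
tcp_rot: [0.663, 0.749, 0.0, 0.0]
contact_force: [-0.2, 0.3, -1.2]
finger_gap: 0.997
gripper_force: 0.0
```

Request:
{"api": "apply_moves", "payload": {
  "deltas": [
    [0,0,-0.01,0,0,0],
    [0,0,-0.03,0,0,0],
    [0,0,-0.06,0,0,0],
    [0,0,-0.1,0,0,0],
    [0,0,-0.14,0,0,0],
    [0,0,-0.18,0,0,0],
    [0,0,-0.21,0,0,0],
    [0,0,-0.23,0,0,0],
    [0,0,-0.24,0,0,0],
    [0,0,-0.24,0,0,0],
    [0,0,-0.24,0,0,0]
  ]
}}

```text
time: 8.9
eef_pos: [0.4054, -0.3597, 0.2508]
tcp_rot: [0.663, 0.749, 0.0, -0.001]
contact_force: [0.4, -0.7, -0.4]
finger_gap: 1.003
gripper_force: 0.0
```

```bash
python3 - <<'E'
from h import *
o=obs(); print(o['joint_pos'])
gx,gy=np.meshgrid(np.arange(640),np.arange(480)); g=np.c_[gx.ravel(),gy.ravel()]
c=cam('wrist'); save(c,'w3');P=depth(c,g); I=c['img'].reshape(-1,3).astype(int)
m=(abs(P[:,2]-.0365)<.004)&(abs(P[:,0]-.4065)<.06)&(abs(P[:,1]+.361)<.04)
print('bar',m.sum(),cv2.minAreaRect(P[m][:,:2].astype(np.float32)) if m.sum() else '')
for n in ('scene','side'):
    c=cam(n); P=depth(c,g); v=c['img'].reshape(-1,3).max(1)
    m=(v<60)&(P[:,2]>.175)&(P[:,2]<.192)&(abs(P[:,0]-.575)<.06)&(abs(P[:,1]+.148)<.04)
    print('grip',m.sum(),cv2.minAreaRect(P[m][:,:2].astype(np.float32)))
E
```

```text
{'time': 8.9, 'eef_pos': [0.4054, -0.3597, 0.2508], 'tcp_rot': [0.6627, 0.7489, 0.0002, -0.0008], 'contact_force': [0.3714, -0.6818, -0.3562], 'finger_gap': 1.003}
[-8.67210907e-01  3.56769844e-01  1.43445039e+00  9.87471622e-05
  1.35201508e+00 -9.89250435e-01]
bar 2940 ((0.40582603216171265, -0.3593868911266327), (0.0799679234623909, 0.03434212878346443), 7.3449249267578125)
grip 177 ((0.5771764516830444, -0.14793044328689575), (0.012538585811853409, 0.06866929680109024), 80.26851654052734)
grip 0 ((0.0, 0.0), (0.0, 0.0), 0.0)
```

The bar lies in the tray, centred at (0.4058, -0.3594) with its top at 36 mm. Next I shut the fingers and go behind the grip.

Request:
{"api": "apply_moves", "payload": {
  "deltas": [
    [0.01,0.012,0,0,0,0.02],
    [0.028,0.034,0,0,0,0.05],
    [0.05,0.06,0,0,0,0.09],
    [0.075,0.09,0,0,0,0.13],
    [0.1,0.12,0,0,0,0.17],
    [0.122,0.146,0,0,0,0.21],
    [0.14,0.168,0,0,0,0.25],
    [0.15,0.18,0,0,0,0.27],
    [0.154,0.184,0,0,0,0.27],
    [0.154,0.184,0,0,0,0.27],
    [0.154,0.184,0,0,0,0.27],
    [0.154,0.184,0,0,0,0.27]
  ],
  "gripper": 0.0
}}

```text
time: 10.25
eef_pos: [0.569, -0.1857, 0.2516]
tcp_rot: [0.758, 0.653, -0.0, -0.0]
contact_force: [-0.2, 0.1, -0.1]
finger_gap: 0.022
gripper_force: 0.0
```

```bash
python3 - <<'E'
from h import *
o=obs(); print(R.from_quat(o['tcp_rot']).as_matrix().round(3).tolist())
gx,gy=np.meshgrid(np.arange(640),np.arange(480)); g=np.c_[gx.ravel(),gy.ravel()]
for n in ('wrist','scene'):
    c=cam(n); save(c,n+'4');P=depth(c,g); v=c['img'].reshape(-1,3).max(1)
    m=(v<70)&(P[:,2]>.175)&(P[:,2]<.192)&(abs(P[:,0]-.575)<.06)&(abs(P[:,1]+.148)<.04)
    print(n,m.sum(),cv2.minAreaRect(P[m][:,:2].astype(np.float32)) if m.sum() else '')
E
```

```text
{'time': 10.25, 'eef_pos': [0.569, -0.1857, 0.2516], 'tcp_rot': [0.7578, 0.6525, -0.0001, -0.0001], 'contact_force': [-0.1632, 0.1119, -0.1441], 'finger_gap': 0.0216}
[[0.148, 0.989, -0.0], [0.989, -0.148, 0.0], [-0.0, -0.0, -1.0]]
wrist 2286 ((0.5740904211997986, -0.14551320672035217), (0.012801213189959526, 0.0667666420340538), 81.05927276611328)
scene 184 ((0.5773900151252747, -0.14818397164344788), (0.012434476055204868, 0.06954233348369598), 80.85391998291016)
```

View pics/wrist4.png

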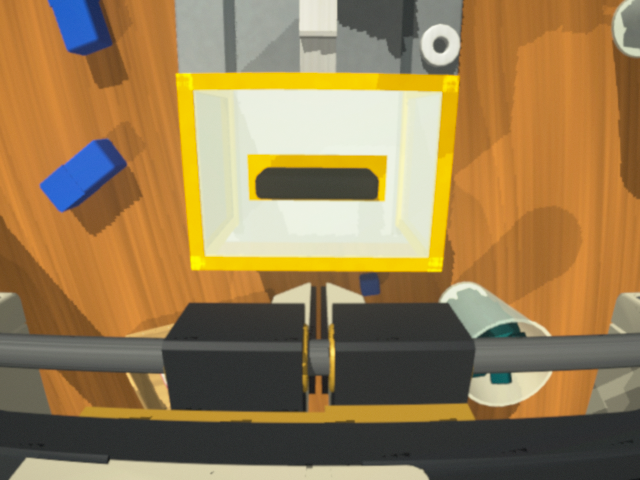

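The wrist view shows the grip at (252–385, 167–200), the fingers centred behind it, and the flange at (440,45) near the guard's wall line. I descend, and check the flange's clearance.

Request:
{"api": "apply_moves", "payload": {
  "deltas": [
    [0,0,0.015,0,0,0],
    [0,0,0.035,0,0,0],
    [0,0,0.055,0,0,0],
    [0,0,0.072,0,0,0],
    [0,0,0.083,0,0,0],
    [0,0,0.09,0,0,0],
    [0,0,0.093,0,0,0],
    [0,0,0.093,0,0,0],
    [0,0,0.093,0,0,0]
  ]
}}

```text
time: 11.25
eef_pos: [0.57, -0.185, 0.1594]
tcp_rot: [0.757, 0.653, 0.0, 0.001]
contact_force: [-0.1, -0.0, -1.0]
finger_gap: 0.001
gripper_force: 0.0
```

```bash
python3 - <<'E'
from h import *
obs(); c=load('wrist'); q=onplane(c,[(440,45),(422,45),(459,45)],.028); print(q, (q[:,:2]-[.5745,-.1465])@[.989,-.148])
print('roof edge lx',[(p[:2]-[.5745,-.1465])@[.989,-.148] for p in onplane(c,[(459,80),(178,80),(441,268),(191,268)],.146)])
q=onplane(load('scene'),[(338,314)],.028); print(q,(q[:,:2]-[.5745,-.1465])@[.989,-.148])
E
```

```text
{'time': 11.25, 'eef_pos': [0.57, -0.185, 0.1594], 'tcp_rot': [0.7574, 0.6529, 0.0003, 0.0006], 'contact_force': [-0.0966, -0.0105, -0.9724], 'finger_gap': 0.0009}
[[ 0.69648064 -0.06189442  0.028     ]
 [ 0.68042301 -0.05989684  0.028     ]
 [ 0.71357018 -0.06394617  0.028     ]] [0.10811723 0.09194059 0.12532244]
roof edge lx [np.float64(0.08814424186934797), np.float64(-0.08767928265299425), np.float64(0.08686254964910116), np.float64(-0.08984355072611934)]
[[ 0.69924144 -0.06164411  0.028     ]] [0.11081062]
```

Request:
{"api": "apply_moves", "payload": {
  "deltas": [
    [0.004,0,0,0,0,0],
    [0.008,0,0,0,0,0],
    [0.012,0,0,0,0,0],
    [0.015,0,0,0,0,0],
    [0.017,0,0,0,0,0],
    [0.019,0,0,0,0,0],
    [0.021,0,0,0,0,0],
    [0.023,0,0,0,0,0],
    [0.025,0,0,0,0,0],
    [0.027,0,0,0,0,0],
    [0.03,0,0,0,0,0],
    [0.033,0,0,0,0,0]
  ]
}}

```text
time: 12.45
eef_pos: [0.5746, -0.1521, 0.1587]
tcp_rot: [0.758, 0.653, 0.0, 0.0]
contact_force: [-0.8, -2.6, -0.4]
finger_gap: 0.001
gripper_force: 1.2
```

Request:
{"api": "apply_moves", "payload": {
  "deltas": [
    [0.004,0,0,0,0,0],
    [0.008,0,0,0,0,0],
    [0.012,0,0,0,0,0],
    [0.016,0,0,0,0,0],
    [0.02,0,0,0,0,0],
    [0.024,0,0,0,0,0],
    [0.028,0,0,0,0,0],
    [0.032,0,0,0,0,0],
    [0.036,0,0,0,0,0],
    [0.04,0,0,0,0,0],
    [0.044,0,0,0,0,0],
    [0.048,0,0,0,0,0]
  ]
}}

```text
time: 13.65
eef_pos: [0.5817, -0.1044, 0.1588]
tcp_rot: [0.757, 0.653, 0.0, 0.0]
contact_force: [1.1, -2.7, 0.0]
finger_gap: 0.002
gripper_force: 1.2
```

Request:
{"api": "apply_moves", "payload": {
  "deltas": [
    [0.004,0,0,0,0,0],
    [0.008,0,0,0,0,0],
    [0.012,0,0,0,0,0],
    [0.016,0,0,0,0,0],
    [0.02,0,0,0,0,0],
    [0.024,0,0,0,0,0],
    [0.028,0,0,0,0,0],
    [0.032,0,0,0,0,0],
    [0.036,0,0,0,0,0],
    [0.04,0,0,0,0,0],
    [0.044,0,0,0,0,0],
    [0.048,0,0,0,0,0]
  ]
}}

```text
time: 14.85
eef_pos: [0.5887, -0.0569, 0.1587]
tcp_rot: [0.757, 0.653, 0.0, -0.0]
contact_force: [0.7, -2.5, 0.4]
finger_gap: 0.008
gripper_force: 1.2
```

Request:
{"api": "apply_moves", "payload": {
  "deltas": [
    [0.004,0,0,0,0,0],
    [0.008,0,0,0,0,0],
    [0.012,0,0,0,0,0],
    [0.015,0,0,0,0,0],
    [0.018,0,0,0,0,0],
    [0.021,0,0,0,0,0],
    [0.024,0,0,0,0,0],
    [0.027,0,0,0,0,0],
    [0.03,0,0,0,0,0],
    [0.033,0,0,0,0,0],
    [0.036,0,0,0,0,0],
    [0.038,0,0,0,0,0]
  ]
}}

```text
time: 16.05
eef_pos: [0.5942, -0.0193, 0.1587]
tcp_rot: [0.757, 0.653, 0.0, -0.0]
contact_force: [1.5, -2.0, 0.1]
finger_gap: 0.003
gripper_force: 1.1
```

```bash
python3 - <<'E'
from h import *
obs()
gx,gy=np.meshgrid(np.arange(640),np.arange(480)); g=np.c_[gx.ravel(),gy.ravel()]
for n in ('scene','side','wrist'):
    c=cam(n); save(c,n+'5');P=depth(c,g); I=c['img'].reshape(-1,3).astype(int)
    m=(I[:,0]>150)&(I[:,1]<60)&(I[:,2]<60)&(P[:,2]>.15)&(P[:,2]<.25)
    if m.sum(): print(n,'cap',m.sum(),g[m].mean(0),P[m].mean(0).round(4),P[m][:,2].max())
E
```

```text
{'time': 16.05, 'eef_pos': [0.5942, -0.0193, 0.1587], 'tcp_rot': [0.7574, 0.6529, 0.0, -0.0001], 'contact_force': [1.5314, -1.9957, 0.0669], 'finger_gap': 0.0033}
scene cap 22 [394.72727273 203.45454545] [0.6214 0.1477 0.1916] 0.19484252876508235
```

View pics/wrist5.png

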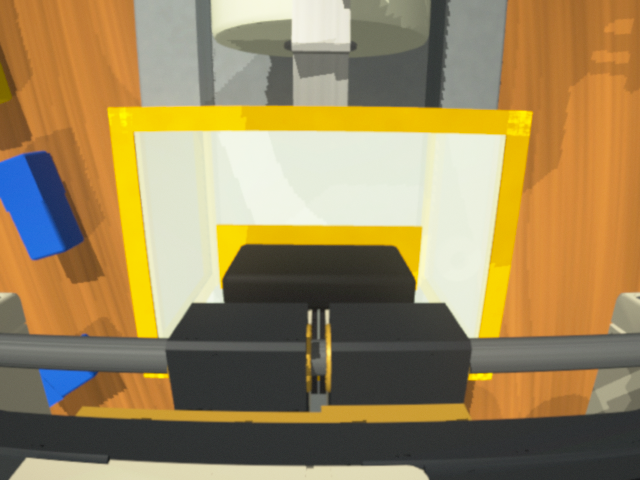

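The grip is square against the fingers, and the tongue points at the motor with a clear way ahead. The cap is still down. I continue at 20 mm/s.

Request:
{"api": "apply_moves", "payload": {
  "deltas": [
    [0.002,0,0,0,0,0],
    [0.004,0,0,0,0,0],
    [0.006,0,0,0,0,0],
    [0.008,0,0,0,0,0],
    [0.01,0,0,0,0,0],
    [0.012,0,0,0,0,0],
    [0.014,0,0,0,0,0],
    [0.016,0,0,0,0,0],
    [0.018,0,0,0,0,0],
    [0.02,0,0,0,0,0],
    [0.022,0,0,0,0,0],
    [0.024,0,0,0,0,0]
  ]
}}

```text
time: 17.4
eef_pos: [0.5979, 0.0043, 0.1587]
tcp_rot: [0.757, 0.653, 0.0, 0.0]
contact_force: [-1.5, -2.5, -0.7]
finger_gap: 0.004
gripper_force: 1.1
```

Request:
{"api": "apply_moves", "payload": {
  "deltas": [
    [0.002,0,0,0,0,0],
    [0.004,0,0,0,0,0],
    [0.006,0,0,0,0,0],
    [0.008,0,0,0,0,0],
    [0.01,0,0,0,0,0]
  ]
}}

```text
time: 17.9
eef_pos: [0.5994, 0.0141, 0.1587]
tcp_rot: [0.757, 0.653, 0.0, 0.0]
contact_force: [-0.2, -1.9, -2.4]
finger_gap: 0.007
gripper_force: 1.1
```

Request:
{"api": "apply_moves", "payload": {
  "deltas": [
    [0.002,0,0,0,0,0],
    [0.004,0,0,0,0,0],
    [0.006,0,0,0,0,0],
    [0.008,0,0,0,0,0],
    [0.01,0,0,0,0,0]
  ]
}}

```text
time: 18.4
eef_pos: [0.601, 0.024, 0.1588]
tcp_rot: [0.757, 0.653, 0.0, 0.0]
contact_force: [0.2, -1.2, -1.8]
finger_gap: 0.001
gripper_force: 1.1
```

Request:
{"api": "apply_moves", "payload": {
  "deltas": [
    [0.002,0,0,0,0,0],
    [0.004,0,0,0,0,0],
    [0.006,0,0,0,0,0],
    [0.008,0,0,0,0,0]
  ]
}}

```text
time: 18.8
eef_pos: [0.6019, 0.0299, 0.1589]
tcp_rot: [0.758, 0.653, -0.001, 0.001]
contact_force: [-0.3, -9.8, -0.1]
finger_gap: 0.006
gripper_force: 4.9
```

```bash
cat > cap.py <<'E'
from h import *
obs()
gx,gy=np.meshgrid(np.arange(640),np.arange(480)); g=np.c_[gx.ravel(),gy.ravel()]
for n in ('scene','wrist'):
    c=cam(n); P=depth(c,g); I=c['img'].reshape(-1,3).astype(int)
    m=(I[:,0]>130)&(I[:,1]<60)&(I[:,2]<60)&(P[:,2]>.15)&(P[:,2]<.25)
    if m.sum(): print(n,'cap',m.sum(),g[m].mean(0).round(1),g[m][:,1].min(),P[m].mean(0).round(4),P[m][:,2].max())
E
python3 cap.py
```

```text
{'time': 18.8, 'eef_pos': [0.6019, 0.0299, 0.1589], 'tcp_rot': [0.7577, 0.6526, -0.001, 0.0011], 'contact_force': [-0.2625, -9.8127, -0.1444], 'finger_gap': 0.0061}
scene cap 28 [394.2 203.6] 201 [0.6217 0.1459 0.1921] 0.19587328207670363
wrist cap 4 [3.118e+02 2.000e-01] 0 [0.6162 0.1413 0.1876] 0.18895046925979792
```

```bash
python3 - <<'E'
from h import *
a=load('scene')['img'][170:350,280:480]
w=load('wrist')['img'][0:300,100:540]
A=cv2.resize(a,(500,450),interpolation=cv2.INTER_CUBIC); W=cv2.resize(w,(300,205))
out=np.zeros((450,800,3),np.uint8); out[:,:500]=A; out[:205,500:]=W
cv2.imwrite('pics/x6.png',out[:,:,::-1])
E
```

```text
(no output)
```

View pics/x6.png

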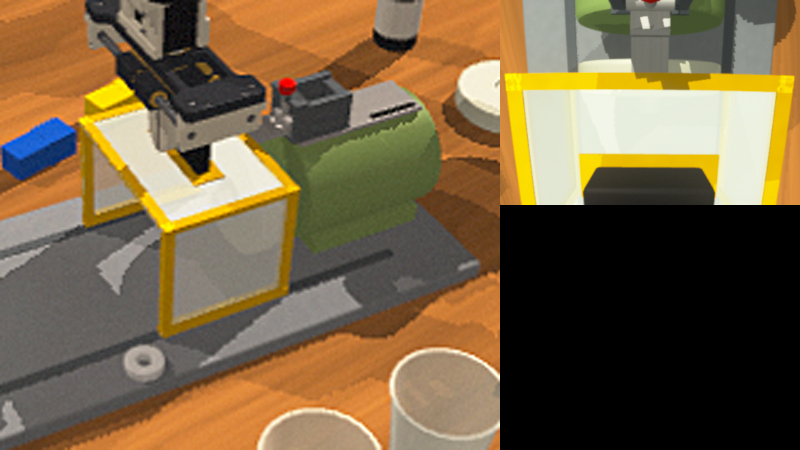

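The guard covers the wheel, the tongue is at the pawl, and nothing else is in contact. I hold and re-read the force.

Request:
{"api": "apply_moves", "payload": {
  "deltas": [
    [0,0,0,0,0,0],
    [0,0,0,0,0,0]
  ]
}}

```text
time: 19.1
eef_pos: [0.6019, 0.0304, 0.1589]
tcp_rot: [0.758, 0.653, -0.001, 0.001]
contact_force: [-0.2, -8.0, -1.2]
finger_gap: 0.005
gripper_force: 3.8
```

Request:
{"api": "apply_moves", "payload": {
  "deltas": [
    [0.0005,0,0,0,0,0],
    [0.001,0,0,0,0,0]
  ]
}}

```text
time: 19.3
eef_pos: [0.602, 0.031, 0.1588]
tcp_rot: [0.758, 0.653, -0.001, 0.001]
contact_force: [-0.4, -10.1, 0.2]
finger_gap: 0.003
gripper_force: 4.9
```

Request:
{"api": "apply_moves", "payload": {
  "deltas": [
    [0.0007,0,0,0,0,0],
    [0.0014,0,0,0,0,0],
    [0.002,0,0,0,0,0]
  ]
}}

```text
time: 19.6
eef_pos: [0.6024, 0.0329, 0.1589]
tcp_rot: [0.758, 0.653, -0.001, 0.001]
contact_force: [-1.4, -10.3, -1.5]
finger_gap: 0.007
gripper_force: 4.6
```

```bash
python3 cap.py
```

```text
{'time': 19.6, 'eef_pos': [0.6024, 0.0329, 0.1589], 'tcp_rot': [0.7577, 0.6526, -0.001, 0.0011], 'contact_force': [-1.4241, -10.3332, -1.465], 'finger_gap': 0.0068}
scene cap 27 [394.3 203.3] 201 [0.6216 0.1463 0.1928] 0.1970334705803677
wrist cap 229 [316.6   3.1] 0 [0.6178 0.1417 0.1926] 0.19511324666299687
```

```bash
python3 - <<'E'
import cv2,numpy as np
for n in ('scene0','scene4','scene5'):
    I=cv2.imread(f'pics/{n}.png').astype(int)[190:225,375:415]; m=(I[:,:,2]>130)&(I[:,:,1]<60)&(I[:,:,0]<60); q=np.argwhere(m); print(n,len(q),q.mean(0)+[190,375],q.min(0)[0]+190)
E
```

```text
scene0 26 [203.80769231 394.34615385] 202
scene4 22 [203.45454545 394.72727273] 202
scene5 29 [204.10344828 394.44827586] 202
```

Request:
{"api": "apply_moves", "payload": {
  "deltas": [
    [0.0008,0,0,0,0,0],
    [0.0016,0,0,0,0,0],
    [0.0024,0,0,0,0,0],
    [0.003,0,0,0,0,0]
  ]
}}

```text
time: 20.1
eef_pos: [0.6028, 0.0358, 0.1588]
tcp_rot: [0.758, 0.653, -0.001, 0.001]
contact_force: [-0.3, -11.0, -0.2]
finger_gap: 0.005
gripper_force: 5.0
```

```bash
python3 cap.py
```

```text
{'time': 20.1, 'eef_pos': [0.6028, 0.0358, 0.1588], 'tcp_rot': [0.7577, 0.6526, -0.001, 0.0011], 'contact_force': [-0.2598, -10.9849, -0.1523], 'finger_gap': 0.0049}
scene cap 26 [394.2 203. ] 201 [0.6219 0.1456 0.1939] 0.1971125834393237
wrist cap 698 [318.7   7.4] 0 [0.6186 0.143  0.1944] 0.1969726357222928
```

Request:
{"api": "apply_moves", "payload": {
  "deltas": [
    [0.001,0,0,0,0,0],
    [0.002,0,0,0,0,0],
    [0.003,0,0,0,0,0],
    [0.004,0,0,0,0,0]
  ]
}}

```text
time: 20.6
eef_pos: [0.6034, 0.0395, 0.1588]
tcp_rot: [0.758, 0.653, -0.001, 0.001]
contact_force: [-1.0, -10.8, -0.8]
finger_gap: 0.004
gripper_force: 5.7
```

Request:
{"api": "apply_moves", "payload": {
  "deltas": [
    [0.001,0,0,0,0,0],
    [0.002,0,0,0,0,0],
    [0.003,0,0,0,0,0]
  ]
}}

```text
time: 20.9
eef_pos: [0.6038, 0.0424, 0.1589]
tcp_rot: [0.758, 0.653, -0.001, 0.001]
contact_force: [0.3, -11.1, -0.3]
finger_gap: 0.007
gripper_force: 4.8
```

```bash
python3 cap.py
```

```text
{'time': 20.9, 'eef_pos': [0.6038, 0.0424, 0.1589], 'tcp_rot': [0.7578, 0.6525, -0.0012, 0.0012], 'contact_force': [0.2873, -11.0789, -0.252], 'finger_gap': 0.0069}
scene cap 25 [394.5 202.1] 200 [0.6217 0.1464 0.196 ] 0.19871453622194057
wrist cap 2000 [319.8  18.8] 0 [0.6195 0.1464 0.1968] 0.19933628852448154
```

Request:
{"api": "apply_moves", "payload": {
  "deltas": [
    [0.001,0,0,0,0,0],
    [0.002,0,0,0,0,0],
    [0.003,0,0,0,0,0],
    [0.004,0,0,0,0,0]
  ]
}}

```text
time: 21.4
eef_pos: [0.6047, 0.0477, 0.1588]
tcp_rot: [0.758, 0.653, -0.0, 0.001]
contact_force: [1.0, -2.5, -1.1]
finger_gap: 0.011
gripper_force: 1.8
```

```bash
python3 cap.py
```

```text
{'time': 21.4, 'eef_pos': [0.6047, 0.0477, 0.1588], 'tcp_rot': [0.7577, 0.6526, -0.0002, 0.0006], 'contact_force': [0.9509, -2.4809, -1.1371], 'finger_gap': 0.0109}
scene cap 18 [395.3 201.7] 200 [0.6229 0.1474 0.1973] 0.19884333400436316
wrist cap 2432 [320.5  34.6] 6 [0.6198 0.1478 0.1964] 0.19897061391392695
```

Request:
{"api": "apply_moves", "payload": {
  "deltas": [
    [0.0007,0,0,0,0,0],
    [0.0014,0,0,0,0,0],
    [0.002,0,0,0,0,0]
  ]
}}

```text
time: 21.8
eef_pos: [0.6049, 0.0506, 0.1589]
tcp_rot: [0.757, 0.653, 0.0, 0.0]
contact_force: [0.4, -3.6, 0.1]
finger_gap: 0.004
gripper_force: 2.3
```

```bash
python3 cap.py
```

```text
{'time': 21.8, 'eef_pos': [0.6049, 0.0506, 0.1589], 'tcp_rot': [0.7574, 0.6529, 0.0002, 0.0002], 'contact_force': [0.4482, -3.5829, 0.137], 'finger_gap': 0.0037}
scene cap 10 [396.6 204.3] 202 [0.6257 0.1496 0.191 ] 0.19530600582552504
wrist cap 2224 [321.2  46.3] 19 [0.6198 0.1479 0.1912] 0.19384642305909427
```

The push fell from 11 N to about 3 N and the cap has come down, so the pawl is dropping. I creep onto the buffer to seat it.

Request:
{"api": "apply_moves", "payload": {
  "deltas": [
    [0.0005,0,0,0,0,0],
    [0.0005,0,0,0,0,0]
  ]
}}

```text
time: 22.1
eef_pos: [0.6049, 0.0507, 0.1589]
tcp_rot: [0.757, 0.653, -0.0, 0.0]
contact_force: [0.5, -4.5, 1.3]
finger_gap: 0.007
gripper_force: 2.4
```

Request:
{"api": "apply_moves", "payload": {
  "deltas": [
    [0.0005,0,0,0,0,0],
    [0.0005,0,0,0,0,0]
  ]
}}

```text
time: 22.3
eef_pos: [0.6049, 0.0508, 0.1589]
tcp_rot: [0.758, 0.653, -0.0, 0.0]
contact_force: [-0.5, -5.5, 0.8]
finger_gap: 0.007
gripper_force: 3.1
```

```bash
python3 cap.py
```

```text
{'time': 22.3, 'eef_pos': [0.6049, 0.0508, 0.1589], 'tcp_rot': [0.7576, 0.6528, -0.0003, 0.0005], 'contact_force': [-0.5375, -5.5364, 0.7941], 'finger_gap': 0.0066}
scene cap 10 [396.6 204.3] 202 [0.6255 0.1499 0.1908] 0.19278958551092928
wrist cap 2224 [321.   46.9] 19 [0.6198 0.1479 0.1912] 0.1934059762811926
```

Request:
{"api": "apply_moves", "payload": {
  "deltas": [
    [0.0005,0,0,0,0,0],
    [0.0005,0,0,0,0,0]
  ]
}}

```text
time: 22.6
eef_pos: [0.6049, 0.0511, 0.1589]
tcp_rot: [0.758, 0.653, -0.0, 0.001]
contact_force: [0.3, -7.0, 0.5]
finger_gap: 0.004
gripper_force: 3.4
```

Request:
{"api": "apply_moves", "payload": {
  "deltas": [
    [0.0005,0,0,0,0,0],
    [0.0005,0,0,0,0,0]
  ]
}}

```text
time: 22.8
eef_pos: [0.605, 0.0515, 0.159]
tcp_rot: [0.758, 0.653, -0.001, 0.001]
contact_force: [0.2, -8.2, 1.3]
finger_gap: 0.004
gripper_force: 3.6
```

Request:
{"api": "apply_moves", "payload": {
  "deltas": [
    [0.0005,0,0,0,0,0],
    [0.0005,0,0,0,0,0]
  ]
}}

```text
time: 23.0
eef_pos: [0.6051, 0.0519, 0.159]
tcp_rot: [0.758, 0.653, -0.001, 0.001]
contact_force: [0.8, -8.2, 0.9]
finger_gap: 0.004
gripper_force: 3.8
```

```bash
python3 cap.py
```

```text
{'time': 23.0, 'eef_pos': [0.6051, 0.0519, 0.159], 'tcp_rot': [0.7576, 0.6527, -0.0006, 0.0007], 'contact_force': [0.844, -8.1742, 0.8803], 'finger_gap': 0.0038}
scene cap 7 [396.9 204.7] 203 [0.6266 0.1497 0.1903] 0.19307258446097864
wrist cap 2217 [321.   50.7] 23 [0.6198 0.1479 0.1912] 0.19341532505458475
```

Request:
{"api": "apply_moves", "payload": {
  "deltas": [
    [0.0005,0,0,0,0,0],
    [0.0008,0,0,0,0,0],
    [0.0008,0,0,0,0,0]
  ]
}}

```text
time: 23.4
eef_pos: [0.6052, 0.0524, 0.1589]
tcp_rot: [0.758, 0.653, -0.001, 0.001]
contact_force: [-0.5, -8.4, 1.3]
finger_gap: 0.004
gripper_force: 4.2
```

```bash
cat > gp.py <<'E'
from h import *
obs()
gx,gy=np.meshgrid(np.arange(640),np.arange(480)); g=np.c_[gx.ravel(),gy.ravel()]
c=cam('wrist'); P=depth(c,g); I=c['img'].reshape(-1,3).astype(int)
l=np.c_[(P[:,:2]-[.5745,-.1465])@[.989,-.148],(P[:,:2]-[.5745,-.1465])@[.148,.989]]
m=(I.max(1)<70)&(abs(P[:,2]-.186)<.005)&(abs(l[:,0])<.03)&(l[:,1]>.15)&(l[:,1]<.28)
print('grip ly',m.sum(),np.percentile(l[m][:,1],[1,50,99]) if m.sum() else '')
m=(I[:,0]>150)&(I[:,1]>100)&(I[:,2]<60)&(abs(P[:,2]-.147)<.006)&(abs(l[:,0])<.06)&(l[:,1]>.22)
print('front edge ly',m.sum(),np.percentile(l[m][:,1],[5,50,95]) if m.sum() else '')
m=(I[:,0]>130)&(I[:,1]<60)&(I[:,2]<60)&(P[:,2]>.15)&(P[:,2]<.25); print('cap',m.sum(),P[m].mean(0).round(4) if m.sum() else '')
E
python3 gp.py
```

```text
{'time': 23.4, 'eef_pos': [0.6052, 0.0524, 0.1589], 'tcp_rot': [0.7576, 0.6527, -0.0007, 0.0008], 'contact_force': [-0.5105, -8.3522, 1.3412], 'finger_gap': 0.0045}
grip ly 5607 [0.21052111 0.22187272 0.22644102]
front edge ly 9936 [0.22545973 0.27554215 0.28289445]
cap 2214 [0.6198 0.1479 0.1913]
```

Request:
{"api": "apply_moves", "payload": {
  "deltas": [
    [-0.001,0,0,0,0,0],
    [-0.002,0,0,0,0,0],
    [-0.003,0,0,0,0,0],
    [-0.004,0,0,0,0,0],
    [-0.005,0,0,0,0,0],
    [-0.006,0,0,0,0,0],
    [-0.007,0,0,0,0,0],
    [-0.009,0,0,0,0,0],
    [-0.011,0,0,0,0,0],
    [-0.013,0,0,0,0,0],
    [-0.015,0,0,0,0,0],
    [-0.015,0,0,0,0,0]
  ]
}}

```text
time: 24.65
eef_pos: [0.603, 0.0387, 0.1587]
tcp_rot: [0.758, 0.653, 0.0, -0.0]
contact_force: [-0.8, -0.3, -0.4]
finger_gap: 0.003
gripper_force: 0.0
```

```bash
python3 gp.py
```

```text
{'time': 24.65, 'eef_pos': [0.603, 0.0387, 0.1587], 'tcp_rot': [0.7576, 0.6528, 0.0, -0.0], 'contact_force': [-0.7601, -0.2932, -0.4021], 'finger_gap': 0.0034}
grip ly 6553 [0.1966489  0.21871958 0.22417799]
front edge ly 9501 [0.22390968 0.27325718 0.28121107]
cap 1312 [0.6192 0.145  0.1912]
```

On release the guard came back about 2 mm. That means I had only pressed the buffer about 1.8 mm and the pawl had probably not fully dropped. I push again, slightly farther and just as gently.

Request:
{"api": "apply_moves", "payload": {
  "deltas": [
    [0.002,0,0,0,0,0],
    [0.004,0,0,0,0,0],
    [0.006,0,0,0,0,0],
    [0.008,0,0,0,0,0],
    [0.009,0,0,0,0,0],
    [0.01,0,0,0,0,0],
    [0.011,0,0,0,0,0],
    [0.0115,0,0,0,0,0],
    [0.012,0,0,0,0,0],
    [0.0125,0,0,0,0,0]
  ]
}}

```text
time: 25.7
eef_pos: [0.6047, 0.0506, 0.1587]
tcp_rot: [0.758, 0.653, -0.0, 0.0]
contact_force: [-1.1, -4.3, 1.1]
finger_gap: 0.004
gripper_force: 2.4
```

Request:
{"api": "apply_moves", "payload": {
  "deltas": [
    [0.0005,0,0,0,0,0],
    [0.001,0,0,0,0,0],
    [0.001,0,0,0,0,0]
  ]
}}

```text
time: 26.0
eef_pos: [0.6048, 0.051, 0.1588]
tcp_rot: [0.758, 0.653, -0.001, 0.001]
contact_force: [-1.1, -6.6, 0.7]
finger_gap: 0.004
gripper_force: 3.2
```

Request:
{"api": "apply_moves", "payload": {
  "deltas": [
    [0.0005,0,0,0,0,0],
    [0.001,0,0,0,0,0],
    [0.001,0,0,0,0,0]
  ]
}}

```text
time: 26.3
eef_pos: [0.6049, 0.0517, 0.1588]
tcp_rot: [0.758, 0.653, -0.001, 0.001]
contact_force: [-2.3, -7.5, 0.9]
finger_gap: 0.006
gripper_force: 3.7
```

Request:
{"api": "apply_moves", "payload": {
  "deltas": [
    [0.0005,0,0,0,0,0],
    [0.001,0,0,0,0,0],
    [0.001,0,0,0,0,0]
  ]
}}

```text
time: 26.6
eef_pos: [0.605, 0.0525, 0.1588]
tcp_rot: [0.758, 0.653, -0.001, 0.001]
contact_force: [-3.0, -7.9, 1.1]
finger_gap: 0.003
gripper_force: 4.1
```

```bash
python3 gp.py
```

```text
{'time': 26.6, 'eef_pos': [0.605, 0.0525, 0.1588], 'tcp_rot': [0.7577, 0.6526, -0.0011, 0.0008], 'contact_force': [-2.993, -7.8606, 1.1387], 'finger_gap': 0.0031}
grip ly 5582 [0.21063046 0.2219422  0.22643938]
front edge ly 9757 [0.22545527 0.27540635 0.28292634]
cap 2223 [0.6198 0.1479 0.1912]
```

Request:
{"api": "apply_moves", "payload": {
  "deltas": [
    [0.0005,0,0,0,0,0],
    [0.0008,0,0,0,0,0],
    [0.0008,0,0,0,0,0]
  ]
}}

```text
time: 26.95
eef_pos: [0.6051, 0.0528, 0.1588]
tcp_rot: [0.758, 0.653, -0.001, 0.001]
contact_force: [-1.6, -9.6, 1.9]
finger_gap: 0.004
gripper_force: 5.0
```

Request:
{"api": "apply_moves", "payload": {
  "deltas": [
    [0.0005,0,0,0,0,0],
    [0.0008,0,0,0,0,0],
    [0.0008,0,0,0,0,0]
  ]
}}

```text
time: 27.25
eef_pos: [0.6051, 0.0528, 0.1588]
tcp_rot: [0.758, 0.652, -0.002, 0.001]
contact_force: [-3.7, -12.1, 0.8]
finger_gap: 0.008
gripper_force: 6.3
```

```bash
python3 gp.py
```

```text
{'time': 27.25, 'eef_pos': [0.6051, 0.0528, 0.1588], 'tcp_rot': [0.7578, 0.6524, -0.0019, 0.0013], 'contact_force': [-3.7301, -12.1438, 0.8126], 'finger_gap': 0.0076}
grip ly 5543 [0.21103426 0.22236665 0.22677473]
front edge ly 9797 [0.2256458  0.27570338 0.28325835]
cap 2228 [0.6198 0.148  0.1912]
```

The hard stop came at 0.0528, 2.2 mm beyond the guard's rest position of 0.0506. The start force of about 7 N rose to 9 N, so the resting plunger was already about 2 mm in. The guard was latched from the first click. I back off and rise clear.

Request:
{"api": "apply_moves", "payload": {
  "deltas": [
    [-0.001,0,0,0,0,0],
    [-0.002,0,0,0,0,0],
    [-0.003,0,0,0,0,0],
    [-0.005,0,0,0,0,0],
    [-0.007,0,0,0,0,0],
    [-0.01,0,0,0,0,0],
    [-0.014,0,0,0,0,0],
    [-0.018,0,0,0,0,0],
    [-0.02,0,-0.005,0,0,0],
    [-0.02,0,-0.02,0,0,0],
    [-0.02,0,-0.05,0,0,0],
    [-0.02,0,-0.08,0,0,0]
  ]
}}

```text
time: 28.5
eef_pos: [0.6023, 0.0361, 0.2396]
tcp_rot: [0.757, 0.653, -0.0, -0.0]
contact_force: [0.3, -0.3, 0.1]
finger_gap: 0.004
gripper_force: 0.0
```

Request:
{"api": "apply_moves", "payload": {
  "deltas": [
    [-0.03,0,-0.02,0,0,0],
    [-0.065,0,-0.05,0,0,0],
    [-0.1,0,-0.08,0,0,0],
    [-0.13,0,-0.1,0,0,0],
    [-0.14,0,-0.11,0,0,0],
    [-0.14,0,-0.11,0,0,0],
    [-0.14,0,-0.11,0,0,0]
  ]
}}

```text
time: 29.2
eef_pos: [0.5818, -0.1015, 0.3479]
tcp_rot: [0.757, 0.653, -0.0, -0.001]
contact_force: [-0.2, 0.6, -0.9]
finger_gap: 0.003
gripper_force: 0.0
```

```bash
python3 gp.py; python3 - <<'E'
from h import *
c=cam('scene'); save(c,'scene9')
gx,gy=np.meshgrid(np.arange(640),np.arange(480)); g=np.c_[gx.ravel(),gy.ravel()]; P=depth(c,g); I=c['img'].reshape(-1,3).astype(int)
v=I.max(1); m=(v<60)&(abs(P[:,2]-.184)<.008)&(abs(P[:,0]-.606)<.06)&(abs(P[:,1]-.066)<.03)
r=cv2.minAreaRect(P[m][:,:2].astype(np.float32)); print('grip',m.sum(),r, (np.array(r[0])-[.5773,-.148])@[.148,.989])
m=(I[:,0]>130)&(I[:,1]<60)&(I[:,2]<60)&(P[:,2]>.15)&(P[:,2]<.25); print('cap',m.sum(),g[m].mean(0),P[m].mean(0))
E
```

```text
{'time': 29.2, 'eef_pos': [0.5818, -0.1015, 0.3479], 'tcp_rot': [0.7574, 0.653, -0.0, -0.0007], 'contact_force': [-0.2021, 0.5889, -0.9104], 'finger_gap': 0.0034}
grip ly 0 
front edge ly 0 
cap 0 
grip 157 ((0.6099242568016052, 0.06533527374267578), (0.011989283375442028, 0.06921722739934921), 82.01602935791016) 0.2158169757381439
cap 27 [394.44444444 203.88888889] [0.62164267 0.14676534 0.19093664]
```

View pics/scene9.png

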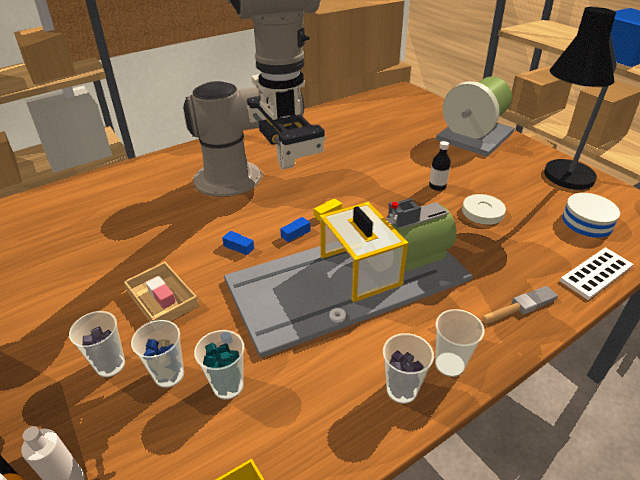

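The bar lies in the tray at (160,290), the guard is shut over the wheel with its grip at (362,221), and the red cap is back at its starting row (203.9). Nothing else has moved, so I hand in.

```bash
python3 -c "
from h import *
print(bot.hand_in())"
```

```text
the job is handed in; nothing more can be done
None
```

The job is handed in: the pink bar lies in the tray and the guard is shut over the wheel, judged latched from the push forces and the dropped red cap (no pull-back test was made). The robot is clear, and everything else looked undisturbed in the last picture.

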